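# Pause the orange 3D printer from its control box

### The job

Pause the orange printer from its orange control box: with the fingertips, lightly press the silver knob straight down until it clicks to open the menu, let it come fully up, press it down again until it clicks to confirm the pause, and take the hand away. Do not turn the knob, press the red stop button or shove the box, and lift nothing. Leave the blue and black boxes and everything else on the bench alone.

Things in the scene. Friction and masses are not known exactly. Their poses are not given: they have to be found in the camera images.
- orange_box: Orange control box, 100 mm deep (own x) by 155 mm wide (own y), level top panel 42 mm above the bench, 0.45 kg, loose on rubber feet. Origin: centre of its underside, z up; own +x points away from the operator, +y to the box's left. Panel: screen at the left; at the right (-y) a silver click knob in the far corner and, 44 mm nearer the operator, a small red stop button.
- orange_knob_top (a point): Centre of the flat top of the orange box's silver knob: an aluminium knob 23 mm in diameter, 16 mm tall, its top 21.5 mm above the panel and 63.5 mm above the bench when up (own x +16, y -51 mm on the box). The point goes down with the knob but does not turn with it.
- orange_press (a joint): How far the orange box's knob is pushed straight down: 0 = fully up, 0.004 m = bottomed on its rigid stop. It clicks at 0.0022 m. The spring takes 2 N to start and 5 N at the bottom, and brings the knob fully up again when let go.
- orange_knob (a joint): How far the orange box's knob is turned about its upright axis, rad; 0 at the start, free to turn either way against slight friction (0.015 N m).
- orange_stop (a joint): How far the orange box's red stop button is pushed in: 0 = out, 0.003 m = fully in; it needs only 1.4 to 3.5 N. Not to be pressed.
- orange_stop_top (a point): Centre of the top of the orange box's red stop button: 12 mm in diameter, top 6 mm above the panel (48 mm above the bench), own x -28, y -51 mm on the box.
- blue_box: The blue printer's control box, a blue case, the same model as the orange one (100 x 155 x 42 mm, 0.45 kg, loose on rubber feet, same knob and red button in the same places). Origin at the centre of its underside. Not to be touched.
- black_box: The black printer's control box, a black case, the same model as the orange one (100 x 155 x 42 mm, 0.45 kg, loose on rubber feet, same knob and red button in the same places). Origin at the centre of its underside. Not to be touched.
- plate: Round glass build plate covered with blue tape, 200 mm in diameter, 6 mm thick, lying loose on the bench; origin at the centre of its underside.
- cross: Finished print, bright yellow-green: a flat cross of two bars 90 x 12 x 10 mm with a 12 mm square post up to 60 mm, standing loose on the blue plate; origin at the centre of its underside.
- spool: Spool of yellow-green filament lying flat, 200 mm in diameter, 67 mm high; origin at the centre of its underside.
- glue_stick: Glue stick standing upright, white with a green cap, 27 mm in diameter, 95 mm tall; origin at the centre of its foot.
- calipers: Digital calipers lying flat, 235 mm long (own x), about 85 mm across the jaws, 12 mm thick; origin under the middle of the beam.
- scraper: Print scraper lying flat, wooden handle and steel blade, 210 mm long (own x), 50 mm wide, 16 mm thick; origin under it near the middle.
Mind the look-alikes: they are no part of the job. Several things have the shape of the orange_box; the one meant has the colours described above.

How it is judged:
On the way, in this order (a step that is already met when the one before it is completed fails the run):
1. the orange box's knob is pressed until it clicks (opens the menu) (value of joint orange_press above 0.0022 m), for 0.05 s.
2. the knob is let up fully (value of joint orange_press below 0.0008 m), for 0.1 s.
3. the knob is pressed again until it clicks (confirms the pause) (value of joint orange_press above 0.0022 m), for 0.05 s.
At the end, for the whole second after the job is handed in: The orange box's knob is fully up again (within 0.8 mm) and still, not turned more than 0.35 rad, its stop button is out, the orange box stands upright within 8 mm of where it was, the blue and black boxes within 6 mm, and the plate, cross, spool, glue stick, calipers and scraper within 10 mm (value of joint orange_press below 0.0008 m and velocity of joint orange_press below 0.005 m/s and value of joint orange_stop below 0.001 m and value of joint orange_knob between -0.35 and 0.35 rad and distance of orange_box from where it was at the start of the episode below 0.008 m and angle between orange_box's own z axis and vertical below 0.05 rad and distance of each of blue_box, black_box from where it was at the start of the episode below 0.006 m and distance of each of plate, cross, spool, glue_stick, calipers, scraper from where it was at the start of the episode below 0.01 m); the robot touches nothing.
It fails at once if the red stop button of the orange box is pressed (value of joint orange_stop above 0.001 m).
It fails at once if the knob of the orange box is turned (more than 0.35 rad) (value of joint orange_knob above 0.35 rad or value of joint orange_knob below -0.35 rad).
It fails at once if the orange box is pressed harder than 25 N, or shoved or lifted more than 8 mm (contact force between any of the fingers, the arm and orange_box above 25 N or distance of orange_box from where it was at the start of the episode above 0.008 m).
It fails at once if the blue or black box is touched or moved (contact force between any of the fingers, the arm and blue_box above 0.5 N or distance of any of blue_box, black_box from where it was at the start of the episode above 0.006 m or contact force between any of the fingers, the arm and black_box above 0.5 N).
It fails at once if the plate, cross, spool, glue stick, calipers or scraper is touched (over 1 N), moved or lifted (over 10 mm) (contact force between any of the fingers, the arm and plate above 1 N or distance of any of plate, cross, spool, glue_stick, calipers, scraper from where it was at the start of the episode above 0.01 m or contact force between any of the fingers, the arm and cross above 1 N or contact force between any of the fingers, the arm and spool above 1 N or contact force between any of the fingers, the arm and glue_stick above 1 N or contact force between any of the fingers, the arm and calipers above 1 N or contact force between any of the fingers, the arm and scraper above 1 N).
It also fails if it takes over 34 s, if anything falls off the work surface, if the arm or the gripper's body presses on something with over 40 N, if the wrist force passes 120 N, or if a joint passes its speed limit or range.

### The arm

A 6-joint arm with a two-finger parallel gripper is mounted at the origin on the work surface. World frame = base frame: x ahead of the robot, y to its left, z up, the work surface at z = 0. Lengths are in m, angles in rad, forces in N, time in s.
With the tool pointing down it reaches from about 0.375 to 0.9 m from the base axis. Payload 3.1 kg.
Tool frame: the origin (TCP) lies between the finger pads; the fingertips stand 17 mm ahead of it and the grasp point (between the pads) lies 2 mm behind it (robot.nose_length is the distance from the TCP to the fingertips, in m); z points along the fingers, y is the line along which they close (so a half turn about z gives the same grasp; the last joint's range is limited). The gripper opens to 87 mm and grips with 3 to 60 N. Pads are 19 mm wide; open, the fingers measure 117 mm over their backs; the gripper's body (75 mm by 190 mm) begins 51 mm behind the grasp point.
Start: joints at [0.971, 0.527, 1.433, -0, 1.181, -0.178], TCP at [0.256, 0.57, 0.24] pointing down, gripper open.
Joint ranges: [-3.08, 3.08], [-0.75, 2.2], [0.22, 2.44], [-1.43, 4.57], [0, 2.65], [-2.85, 2.85]. Speed limits (rad/s): [2.79, 2.79, 3.14, 3.14, 3.14, 3.14].

### API

Orientations are given as a unit quaternion [x, y, z, w].
In Python, from rig import robot, cams gives the robot as it stands.
- The arm moves only by the shell command python3 -m pendant 'ROWS' [FORCE]. ROWS is JSON, a list of rows, each an object with "jaw": the opening, from 0 (shut) to 1 (fully open); "linear": the shift along the tool's x, y, z in cm, a list of three; "twist": the turn about the tool's z in degrees. A call has 1 to 12 rows; each row shifts and turns the commanded pose from where the row before left it, along the tool's axes as they then stand; what a row does not reach is not made up. A row lasts 1/12 s, in which the tool goes at most 41.7 mm and 7.16 degrees, less where a joint would pass 70% of its speed; a pose out of reach is approached as far as the arm can. A call is refused whole if a number of a shift passes 4.17 or a number of a turn 7.16, either way. A call with a gripper value outside its range is refused whole. The fingers move at their own pace and stop on an object; FORCE is the grip in N (left out, the last holds). Time passes only in rows, so rows that do not move let the fingers close. It gives the time, the measured TCP pose, the force, the opening and the grip force at its end, in the units of the state.
- robot.get_obs(): the state, without advancing time (a new reading comes with each control period).
- cams.camera(name): name is "side" or "top" or "wrist"; returns a dict with "color" (480x640x3 uint8, blue, green, red), "depth" (480x640 float32, m along the optical axis (not along the pixel's ray), 0 where there is no reading), "fov_y" (degrees; the focal length in pixels is half the picture's height over the tangent of half this angle, whatever the lens; pixels are square), "cx", "cy" (the principal point, pixels), "view" (4x4, takes a point from world to camera coordinates). Camera axes: x right, y down, z forward; pixel columns grow to the right and rows downward; lengths in m; the calibration is good to about 2 mm. A picture is of the moment at which its call begins.
- robot.hand_in(): hands the job in; it is judged then, once.
The state is a dict: "time": time; "q": joint angles; "joint_velocities": joint speeds; "joint_torque": joint torques, N m; "position": TCP position; "tool_rot": TCP orientation; "ft_force": force on the tool from outside, world axes, zero at the start; "moment": the same for the moment, N m; "grip_width": finger opening in m; "grip_force": force on a finger pad.
Only numpy, scipy, OpenCV 4.12 (cv2) and the standard library are available. Lean on these libraries where they do the work, as an engineer would, in place of code of your own. Each camera call takes 0.05 s, during which the arm holds its last target. There are 200 camera calls.

## Working session

There is one attempt and no reset: what is moved stays moved. The work goes in short steps, Python scripts to look and compute and a shell command to move; the robot and the scene stay as the last step left them, time stands still between calls to the robot, and variables do not carry over. Pictures are saved under pics/ and viewed, at most 10 in all, crops included, and the job is handed in when it is done.

```bash
mkdir -p pics; cat > h.py <<'E'
from rig import robot, cams
import numpy as np, cv2
def grab(n):
    c=cams.camera(n); np.savez('/tmp/'+n,**c); return c
def world(c,u,v,d=None,z=None):
    f=240/np.tan(np.radians(float(c['fov_y']))/2)
    r=np.array([(u-c['cx'])/f,(v-c['cy'])/f,1.])
    T=np.linalg.inv(c['view']); o=T[:3,3]; w=T[:3,:3]@r
    return o+w*(d if z is None else (z-o[2])/w[2])
E
python3 - <<'E'
from h import *
for n in('top','side'):
    c=grab(n); cv2.imwrite(f'pics/{n}1.png',c['color'])
print(robot.get_obs())
E
```

```text
{'time': 0.1, 'q': array([ 9.70500503e-01,  5.28368178e-01,  1.43379392e+00, -2.71913736e-05,
        1.18141955e+00, -1.78474679e-01]), 'joint_velocities': array([-5.63046074e-05, -1.42661953e-03, -3.03852869e-03, -6.86638480e-04,
        9.79003636e-05, -6.51402200e-04]), 'joint_torque': array([-1.49899465e-04, -4.40989459e+01, -1.77151036e+01,  6.35112100e-02,
        5.34151972e-02, -3.86100385e-05]), 'position': array([0.2554849 , 0.56969106, 0.23866627]), 'tool_rot': array([ 2.09345219e-01,  9.77841291e-01, -9.24825379e-04, -3.65899408e-04]), 'ft_force': array([ 0.6372901 ,  0.65834964, -0.67851011]), 'moment': array([ 0.04948506,  0.04581275, -0.03772479]), 'grip_force': 0.0, 'grip_width': 0.08721971880673089}
```

View pics/top1.png

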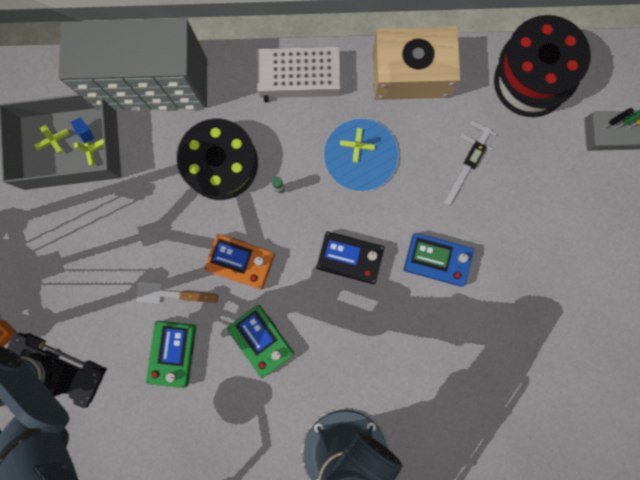

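View pics/side1.png

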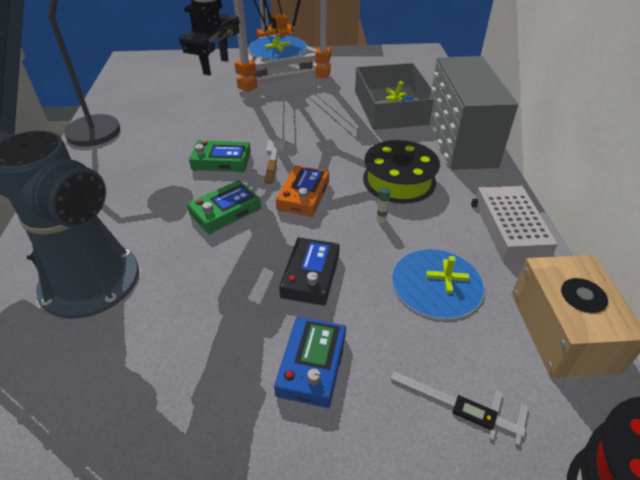

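The top picture shows five boxes of this shape: orange (240,261), black (351,257), blue (440,259) and green at (172,353) and (260,340). The orange one fits the colour. Its knob is near (265,255) and the red button near (254,278). I'll confirm that in a crop.

```bash
python3 - <<'E'
from h import *
c=np.load('/tmp/top.npz'); 
cv2.imwrite('pics/crop.png',cv2.resize(c['color'][225:300,195:295],None,fx=8,fy=8,interpolation=cv2.INTER_CUBIC))
print('knob',world(c,265,255,z=.0635),'stop',world(c,254,278,z=.048))
hsv=cv2.cvtColor(c['color'],cv2.COLOR_BGR2HSV);
m=cv2.inRange(hsv,(5,120,60),(18,255,255)); m[:230]=0;m[292:]=0;m[:,:195]=0;m[:,300:]=0
p=cv2.findNonZero(m); b=cv2.boxPoints(cv2.minAreaRect(p)); print([world(c,*q,z=.042).round(4) for q in b],b)
s=np.load('/tmp/side.npz'); print('side knob', world(s,304,192,z=.0635), world(s,286,195,z=.048))
E
```

```text
knob [0.48964346 0.1882949  0.0635    ] stop [0.43386864 0.21821521 0.048     ]
[array([0.457 , 0.3462, 0.042 ]), array([0.551 , 0.3151, 0.042 ]), array([0.4981, 0.1666, 0.042 ]), array([0.4052, 0.1986, 0.042 ])] [[203.70001 269.90002]
 [216.1     232.70001]
 [274.6     252.20001]
 [262.2     289.40002]]
side knob [0.48134547 0.19512735 0.0635    ] [0.43667031 0.20563945 0.048     ]
```

View pics/crop.png

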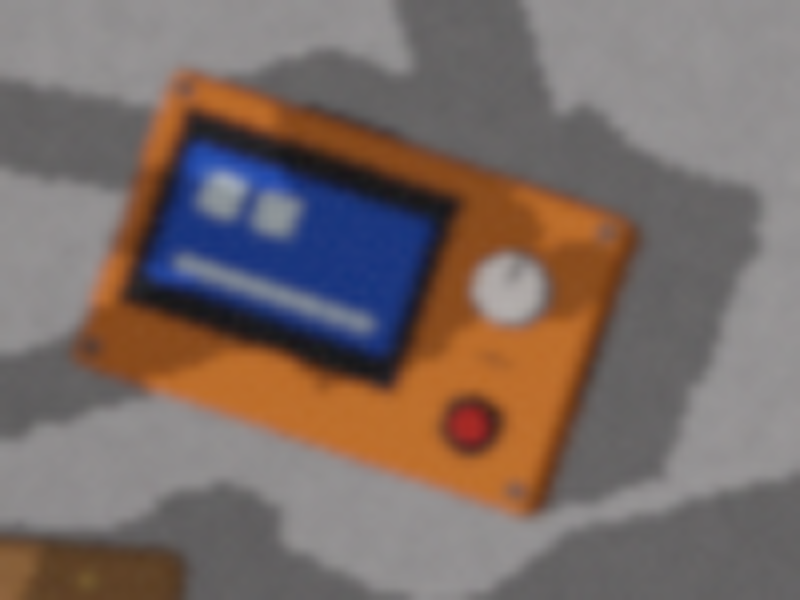

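The crop confirms the orange box. Its silver knob is at crop (512,287), which is top-image (258.6,260.4), giving about (0.476,0.204). The red button is at crop (470,425). Tool y is already close to the box's y, so I'll shut the jaw and move across at height.

```bash
python3 -m pendant '[{"jaw":0,"linear":[-2.8,-1.95,0],"twist":0},{"jaw":0,"linear":[-2.8,-1.95,0],"twist":0},{"jaw":0,"linear":[-2.8,-1.95,0],"twist":0},{"jaw":0,"linear":[-2.8,-1.95,0],"twist":0},{"jaw":0,"linear":[-2.8,-1.95,0],"twist":0},{"jaw":0,"linear":[-2.8,-1.95,0],"twist":0},{"jaw":0,"linear":[-2.8,-1.95,0],"twist":0},{"jaw":0,"linear":[-2.8,-1.95,0],"twist":0},{"jaw":0,"linear":[-2.8,-1.95,0],"twist":0},{"jaw":0,"linear":[0,0,0],"twist":0},{"jaw":0,"linear":[0,0,0],"twist":0}]'
python3 - <<'E'
from h import *
c=grab('wrist'); cv2.imwrite('pics/w1.png',c['color'])
t=np.load('/tmp/top.npz'); print(world(t,258.6,260.4,z=.0635))
E
```

```text
time: 1.02
position: [0.4147, 0.3055, 0.2393]
tool_rot: [0.211, 0.977, -0.0, -0.0]
ft_force: [-0.3, 0.6, -0.3]
grip_width: 0.0223
grip_force: 0.0
[0.4765431  0.20429808 0.0635    ]
```

View pics/w1.png

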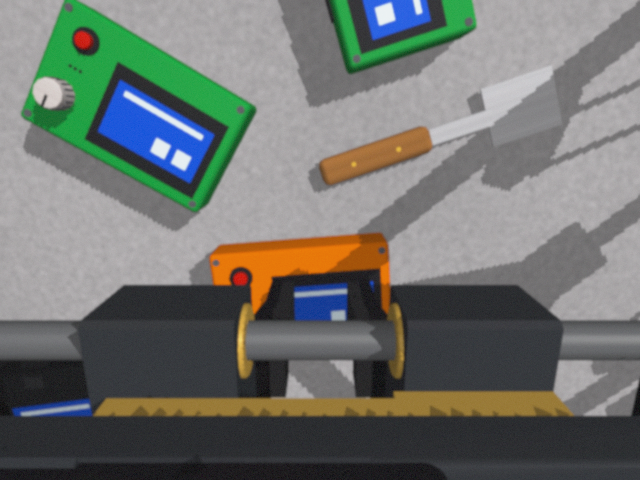

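The wrist view shows the orange box under the fingers, with its red button at (240,278) and the knob hidden. I'll go above the knob.

```bash
python3 -m pendant '[{"jaw":0,"linear":[-2.45,-1.67,0],"twist":0},{"jaw":0,"linear":[-2.45,-1.67,0],"twist":0},{"jaw":0,"linear":[-2.45,-1.67,0],"twist":0},{"jaw":0,"linear":[-2.45,-1.67,0],"twist":0},{"jaw":0,"linear":[0,0,2.5],"twist":0},{"jaw":0,"linear":[0,0,2.5],"twist":0},{"jaw":0,"linear":[0,0,2.5],"twist":0},{"jaw":0,"linear":[0,0,2.5],"twist":0},{"jaw":0,"linear":[0,0,2.0],"twist":0},{"jaw":0,"linear":[0,0,0],"twist":0},{"jaw":0,"linear":[0,0,0],"twist":0},{"jaw":0,"linear":[0,0,0],"twist":0}]'
python3 - <<'E'
from h import *
w=grab('wrist')['color']; s=grab('side'); a=cv2.resize(s['color'][100:250,225:385],(640,600),interpolation=cv2.INTER_CUBIC)
cv2.imwrite('pics/s2.png',a); cv2.imwrite('pics/w2.png',w)
p=robot.get_obs(); print(p['position'],p['ft_force'])
f=240/np.tan(np.radians(float(s['fov_y']))/2)
def proj(P):
    q=s['view']@np.r_[P,1]; u=f*q[0]/q[2]+s['cx'];v=f*q[1]/q[2]+s['cy']; return (u-225)*4,(v-100)*4
print('tip',proj(p['position']-[0,0,.017]),'knob est',proj([.4765,.2043,.0635]))
E
```

```text
time: 2.07
position: [0.4763, 0.207, 0.1203]
tool_rot: [0.209, 0.978, 0.0, 0.001]
ft_force: [0.3, 0.5, 0.3]
grip_width: 0.0005
grip_force: 0.0
[0.47681839 0.20663971 0.12094911] [ 0.22184232 -0.40253254 -0.13630866]
tip (np.float64(306.23730586673196), np.float64(303.80716543949165)) knob est (np.float64(307.5142553947751), np.float64(359.0683505453334))
```

View pics/s2.png

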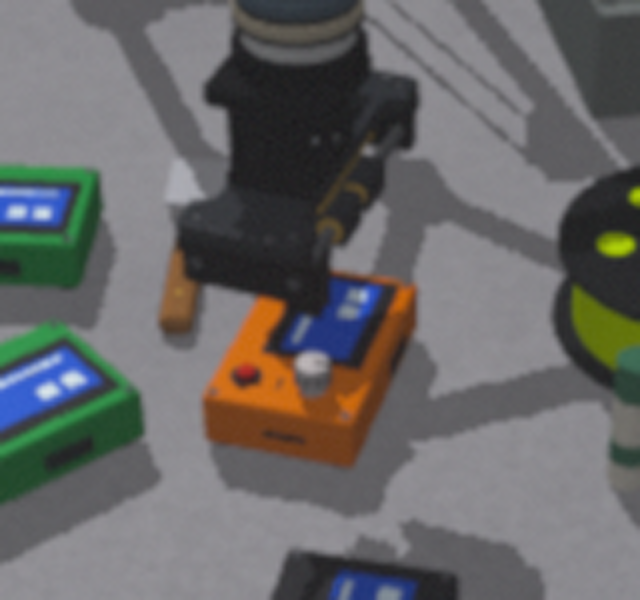

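View pics/w2.png

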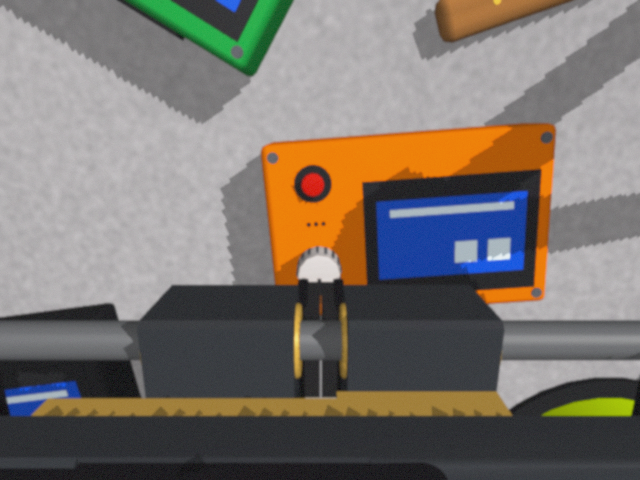

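Side crop: the finger end is at (308,305), above the knob top at (313,358). Wrist: the knob is at u≈320, in line with the finger seam at 320, and the red button at (313,184) is well clear. I'll work out the fine offset from this close view.

```bash
python3 - <<'E'
from h import *
w=np.load('/tmp/wrist.npz'); s=np.load('/tmp/side.npz')
st=world(w,313,184,z=.048)
cs=[world(w,*q,z=.042) for q in((272,157),(546,137),(536,293))]
print('stop',st,'screws',np.round(cs,4))
y=cs[1]-cs[0]; y/=np.linalg.norm(y); x=np.array([y[1],-y[0],0]); print('axes',x,y)
k=st+.044*x; print('knob from stop',k)
print('knob side',world(s,225+313/4-.4,100+358/4-.4,z=.0635),'stop side',world(s,225+246/4-.4,100+374/4-.4,z=.048))
from scipy.spatial.transform import Rotation as R
o=robot.get_obs(); print('tool-frame',R.from_quat(o['tool_rot']).inv().apply(np.r_[k[:2],.0635]-o['position']), o['position'])
E
```

```text
stop [0.43733242 0.22001889 0.048     ] screws [[0.4166 0.206  0.042 ]
 [0.4648 0.3385 0.042 ]
 [0.5459 0.3094 0.042 ]]
axes [ 0.93986139 -0.3415561   0.        ] [0.3415561  0.93986139 0.        ]
knob from stop [0.47868632 0.20499042 0.048     ]
knob side [0.4790002  0.20679936 0.0635    ] stop side [0.43703559 0.21318837 0.048     ]
tool-frame [-0.00224039 -0.00084457  0.05745326] [0.47681839 0.20663971 0.12094911]
```

```bash
python3 -m pendant '[{"jaw":0,"linear":[-0.2,-0.1,1],"twist":0},{"jaw":0,"linear":[0,0,1],"twist":0},{"jaw":0,"linear":[0,0,1],"twist":0},{"jaw":0,"linear":[0,0,0.5],"twist":0},{"jaw":0,"linear":[0,0,0],"twist":0},{"jaw":0,"linear":[0,0,0],"twist":0},{"jaw":0,"linear":[0,0,0],"twist":0}]'
for i in 1 2; do python3 -c "from rig import robot;o=robot.get_obs();print(o['position'],o['ft_force'])"; done
```

```text
time: 2.75
position: [0.4774, 0.2041, 0.0844]
tool_rot: [0.209, 0.978, -0.0, -0.0]
ft_force: [0.0, 0.2, 0.0]
grip_width: 0.0004
grip_force: 0.0
[0.47741351 0.20408564 0.084415  ] [0.03263904 0.17371667 0.03461088]
[0.47741351 0.20408564 0.084415  ] [0.03263904 0.17371667 0.03461088]
```

```bash
python3 -m pendant '[{"jaw":0,"linear":[0,0,0.15],"twist":0},{"jaw":0,"linear":[0,0,0.15],"twist":0},{"jaw":0,"linear":[0,0,0],"twist":0},{"jaw":0,"linear":[0,0,0],"twist":0}]'
python3 -m pendant '[{"jaw":0,"linear":[0,0,0.1],"twist":0},{"jaw":0,"linear":[0,0,0],"twist":0},{"jaw":0,"linear":[0,0,0],"twist":0}]'
python3 -m pendant '[{"jaw":0,"linear":[0,0,0.1],"twist":0},{"jaw":0,"linear":[0,0,0],"twist":0},{"jaw":0,"linear":[0,0,0],"twist":0}]'
```

```text
time: 3.08
position: [0.4774, 0.2041, 0.0816]
tool_rot: [0.209, 0.978, 0.0, 0.0]
ft_force: [0.3, 0.8, 0.1]
grip_width: 0.0004
grip_force: 0.0
time: 3.33
position: [0.4776, 0.2042, 0.0808]
tool_rot: [0.209, 0.978, 0.0, 0.0]
ft_force: [0.0, 0.1, 1.8]
grip_width: 0.0006
grip_force: 0.9
time: 3.58
position: [0.4776, 0.2042, 0.0797]
tool_rot: [0.209, 0.978, 0.0, 0.0]
ft_force: [0.7, 0.1, 2.3]
grip_width: 0.0003
grip_force: 1.3
```

Contact is at z≈0.0807. I'll continue to about 3 mm of travel.

```bash
python3 -m pendant '[{"jaw":0,"linear":[0,0,0.1],"twist":0},{"jaw":0,"linear":[0,0,0],"twist":0},{"jaw":0,"linear":[0,0,0],"twist":0}]'
python3 -m pendant '[{"jaw":0,"linear":[0,0,0.1],"twist":0},{"jaw":0,"linear":[0,0,0],"twist":0},{"jaw":0,"linear":[0,0,0],"twist":0}]'
for i in 1 2; do python3 -m pendant '[{"jaw":0,"linear":[0,0,0],"twist":0}]'|grep -E 'pos|ft'; done
```

```text
time: 3.83
position: [0.4775, 0.2042, 0.0786]
tool_rot: [0.209, 0.978, 0.0, 0.0]
ft_force: [0.1, 0.1, 3.2]
grip_width: 0.0002
grip_force: 1.7
time: 4.08
position: [0.4775, 0.2042, 0.0776]
tool_rot: [0.209, 0.978, 0.0, 0.0]
ft_force: [-0.4, -0.2, 3.9]
grip_width: 0.0006
grip_force: 2.1
position: [0.4776, 0.2042, 0.0776]
ft_force: [-0.1, 0.2, 3.7]
position: [0.4776, 0.2042, 0.0776]
ft_force: [0.9, 0.2, 4.1]
```

```bash
python3 -m pendant '[{"jaw":0,"linear":[0,0,0.05],"twist":0},{"jaw":0,"linear":[0,0,0],"twist":0},{"jaw":0,"linear":[0,0,0],"twist":0}]'
python3 -m pendant '[{"jaw":0,"linear":[0,0,0.03],"twist":0},{"jaw":0,"linear":[0,0,0],"twist":0},{"jaw":0,"linear":[0,0,0],"twist":0}]'
```

```text
time: 4.5
position: [0.4776, 0.2042, 0.0771]
tool_rot: [0.209, 0.978, 0.0, 0.0]
ft_force: [-0.4, 0.1, 4.2]
grip_width: 0.0005
grip_force: 2.3
time: 4.75
position: [0.4775, 0.2042, 0.0769]
tool_rot: [0.209, 0.978, 0.0, 0.0]
ft_force: [0.6, -0.0, 5.5]
grip_width: 0.0008
grip_force: 2.6
```

It's at the bottom of its travel, so it has clicked. Now release 8 mm, wait, and press again to nearly the same depth.

```bash
python3 -m pendant '[{"jaw":0,"linear":[0,0,-0.2],"twist":0},{"jaw":0,"linear":[0,0,-0.3],"twist":0},{"jaw":0,"linear":[0,0,-0.3],"twist":0},{"jaw":0,"linear":[0,0,0],"twist":0},{"jaw":0,"linear":[0,0,0],"twist":0},{"jaw":0,"linear":[0,0,0],"twist":0},{"jaw":0,"linear":[0,0,0],"twist":0}]'
python3 -m pendant '[{"jaw":0,"linear":[0,0,0.2],"twist":0},{"jaw":0,"linear":[0,0,0.15],"twist":0},{"jaw":0,"linear":[0,0,0.1],"twist":0},{"jaw":0,"linear":[0,0,0.1],"twist":0},{"jaw":0,"linear":[0,0,0.1],"twist":0},{"jaw":0,"linear":[0,0,0.1],"twist":0},{"jaw":0,"linear":[0,0,0.02],"twist":0},{"jaw":0,"linear":[0,0,0],"twist":0},{"jaw":0,"linear":[0,0,0],"twist":0},{"jaw":0,"linear":[0,0,0],"twist":0}]'
```

```text
time: 5.33
position: [0.477, 0.204, 0.0845]
tool_rot: [0.209, 0.978, -0.0, -0.0]
ft_force: [-0.2, 0.4, -0.2]
grip_width: 0.0002
grip_force: 0.0
time: 6.17
position: [0.4773, 0.2041, 0.0772]
tool_rot: [0.209, 0.978, -0.0, -0.0]
ft_force: [-1.7, -0.2, 4.8]
grip_width: 0.0007
grip_force: 2.3
```

The second press reached 4.8 N at the same depth. I'll take the hand away upward and look.

```bash
python3 -m pendant '[{"jaw":0,"linear":[0,0,-0.2],"twist":0},{"jaw":0,"linear":[0,0,-0.4],"twist":0},{"jaw":0,"linear":[0,0,-1],"twist":0},{"jaw":0,"linear":[0,0,-2.5],"twist":0},{"jaw":0,"linear":[0,0,-2.5],"twist":0},{"jaw":0,"linear":[0,0,-2.5],"twist":0},{"jaw":0,"linear":[0,0,-2],"twist":0},{"jaw":0,"linear":[0,0,0],"twist":0},{"jaw":0,"linear":[0,0,0],"twist":0},{"jaw":0,"linear":[0,0,0],"twist":0},{"jaw":0,"linear":[0,0,0],"twist":0},{"jaw":0,"linear":[0,0,0],"twist":0}]'
python3 - <<'E'
from h import *
a=grab('side')['color'][100:250,225:385]
cv2.imwrite('pics/s3.png',cv2.resize(a,(640,600),interpolation=cv2.INTER_CUBIC))
E
```

```text
time: 7.17
position: [0.4765, 0.2039, 0.1868]
tool_rot: [0.209, 0.978, -0.001, -0.001]
ft_force: [-0.3, 1.0, 0.2]
grip_width: 0.0005
grip_force: 0.0
```

View pics/s3.png

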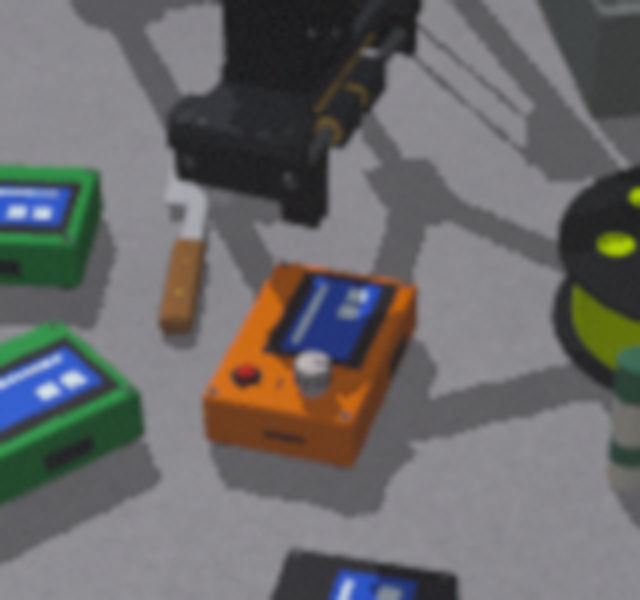

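The box hasn't moved: the knob is up at (313,358), the red button at (246,374) is out, and the hand is clear.

```bash
python3 -c "from rig import robot;print(robot.hand_in())"
```

```text
the job is handed in; nothing more can be done
None
```

I pressed the orange box's knob down past its click twice, letting it come fully up in between, then lifted the hand clear and handed the job in at about 7 s; the box didn't move, but no verdict came back.

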